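# Nudge the frother jug home on its power base and start it

### The job

The jug of the milk frother was set down crooked and rocks half on, half off the connector of its power base. Nudge it gently by its round side with the fingertips, without taking hold of it or its handle and without lifting it or tipping it over, until it drops level over the connector; only then press the start button on the base fully down and let it come up again. Leave everything else on the worktop where it is.

Things in the scene. Friction and masses are not known exactly. Their poses are not given: they have to be found in the camera images.
- dock (a point): Centre of the top face of the power base's dock: a round grey disc 108 mm across, its face 30 mm above the worktop. In its middle a black connector stands up 9 mm: a round stud 26 mm across with a 3 mm bevel (20 mm across on top). z points up; the control panel runs out along -y. The point turns with the base.
- jug_foot (a point): Centre of the jug's underside, where its socket opens. With the jug fully home this point lies on dock (the socket has 3 mm of play) and the jug's axis is vertical.
- jug: Loose jug, 0.45 kg: steel, black foot, flat black lid, 96 mm across, 92 mm high. Origin: centre of its underside, z its axis. The underside is a flat ring round a socket 32 mm wide, 12 mm deep, that fits the connector at any yaw. It starts 10 to 19 mm off the dock's centre, propped on the connector and leaning about 0.16 rad to the side it is off to. Pushed at 25 to 40 mm above the dock it slides at a few N; higher it tips.
- jug_handle: The jug's black loop handle, 11 mm thick, from 30 to 72 mm above the jug's underside, fixed to the jug; same origin and axes as the jug: it stands out along the jug's +y to 84 mm from the axis.
- start_button (a joint): Start button: 0 m up, 0.005 m fully pressed; a spring pushes it back (about 1 N at first, 4 N fully down).
- button_top (a point): Centre of the top of the start button, a round steel button 26 mm across in the control panel, 112 mm from the dock's centre; its top stands 28.5 mm above the worktop, 9.5 mm above the panel, and it is pressed straight down.
- frother_base: The power base: black, keyhole-shaped, does not slide. Origin on the worktop under the dock's centre, axes as dock. The housing round the dock is 120 mm across and 20 mm high; the control panel along -y is 76 mm wide, 19 mm high and ends 150 mm from the dock's centre.
- black_mug: Bystander: black mug, 84 mm across, 80 mm high, left of the base; origin at its underside.
- teaspoon: Bystander: spoon with a red handle, 190 mm, lying left of the base; origin at its underside.
- spice2: Bystander: spice jar, 42 mm across, 106 mm high, behind the control panel; origin at its underside.
- dip_bowl: Bystander: small dark bowl, 83 mm across, 40 mm high; origin at its underside.
- bananas: Bystander: bunch of bananas, 133 x 198 x 65 mm.
- wooden_spoon: Bystander: wooden spoon, 295 mm long, lying at the left.

How it is judged:
By the outcome, as a careful person would: the job done as asked, in the order asked, and still so for the second after the job is handed in, with the robot touching nothing.
It also fails if it takes over 45 s, if anything falls off the work surface, if the arm or the gripper's body presses on something with over 40 N, if the wrist force passes 120 N, or if a joint passes its speed limit or range.

### The arm

A 6-joint arm with a two-finger parallel gripper is mounted at the origin on a cart in front of the work surface, level with it; the furniture and walls round the work are solid. World frame = base frame: x ahead of the robot, y to its left, z up, the work surface at z = 0. Lengths are in m, angles in rad, forces in N, time in s.
With the tool pointing down it reaches from about 0.3 to 0.875 m from the base axis. Payload 6.4 kg.
Tool frame: the origin (TCP) lies between the finger pads; the fingertips stand 8 mm ahead of it and the grasp point (between the pads) lies 11 mm behind it (ctrl.finger_overhang is the distance from the TCP to the fingertips, in m); z points along the fingers, y is the line along which they close (so a half turn about z gives the same grasp; the last joint's range is limited). The gripper opens to 85 mm and grips with 20 to 120 N. Pads are 22 mm wide; open, the fingers measure 114 mm over their backs; the gripper's body (76 mm by 85 mm) begins 54 mm behind the grasp point. The pads swing forward as they close: fully open they stand 13 mm farther back than shut.
Start: joints at [1.138, 0.181, 1.607, -0, 1.354, -0.206], TCP at [0.129, 0.56, 0.239] pointing down, gripper open.
Joint ranges: [-2.99, 2.99], [-0.89, 2.07], [0.3, 2.58], [-1.14, 4.28], [0, 2.63], [-3.12, 3.12]. Speed limits (rad/s): [2.57, 2.57, 3.01, 3.14, 3.14, 3.14].

### API

Orientations are given as a unit quaternion [w, x, y, z].
In Python, from bench import ctrl, camera gives the robot as it stands.
- The arm moves only by the shell command python3 -m pendant 'ROWS' [OPENING]. ROWS is JSON, a list of rows, each a list of 6 numbers: the shift along the world's x, y, z normalised to -1 to 1, where 1 is 200 mm, then the turn, a rotation vector about the world's x, y, z normalised to -1 to 1, where 1 is pi/2 rad. In form: [[dx, dy, dz, rx, ry, rz], ...]. A call has exactly 10 rows; each row shifts and turns the commanded pose from where the row before left it; what a row does not reach is not made up. A row lasts 1/8 s, in which the tool goes at most 62.5 mm and 10.7 degrees, less where a joint would pass 70% of its speed; a pose out of reach is approached as far as the arm can. A call with a number of a shift or a turn outside -1 to 1 is refused whole. A call with a gripper value outside its range is refused whole. OPENING is the opening, from -1 (shut) to 1 (fully open), set as the call begins (- or left out, the last holds). The fingers move at their own pace and stop on an object; the grip force is fixed at half the most. Time passes only in rows, so rows that do not move let the fingers close, or fill a call up. It gives the time, the measured TCP pose, the force, the opening and the grip force at its end, in the units of the state.
- ctrl.get_obs(): the state, without advancing time (a new reading comes with each control period).
- camera(name): name is "scene" or "top" or "wrist"; returns a dict with "color" (384x512x3 uint8, blue, green, red), "fx", "fy", "cx", "cy" (pixels), "xyz" and "rotation" of the camera in the world; the wrist camera has in their place "hand_eye" (4x4, takes a point from camera to tool coordinates, whose origin is the TCP and whose axes are the flange's). Camera axes: x right, y down, z forward; pixel columns grow to the right and rows downward; lengths in m; the calibration is good to about 2 mm. The wrist camera is an equidistant fisheye: a pixel r from the principal point sees the ray r / f radians off the axis. A picture is of the moment at which its call begins: read the wrist's pose just before it. There is no depth.
- ctrl.hand_in(): hands the job in; it is judged then, once.
The state is a dict: "time_s": time; "q": joint angles; "dq": joint speeds; "joint_efforts": joint torques, N m; "eef_pos": TCP position; "eef_rot": TCP orientation; "wrist_force": force on the tool from outside, world axes, zero at the start; "torque": the same for the moment, N m; "opening": opening from 0.0 (shut) to 1.0 (fully open); "grasp_force": force on a finger pad.
Only numpy, scipy, OpenCV 4.12 (cv2) and the standard library are available. Lean on these libraries where they do the work, as an engineer would, in place of code of your own. Each camera call takes 0.05 s, during which the arm holds its last target. There are 200 camera calls.

## Working session

There is one attempt and no reset: what is moved stays moved. The work goes in short steps, Python scripts to look and compute and a shell command to move; the robot and the scene stay as the last step left them, time stands still between calls to the robot, and variables do not carry over. Pictures are saved under pics/ and viewed, at most 10 in all, crops included, and the job is handed in when it is done.

```bash
mkdir -p pics
python3 - <<'E'
from bench import ctrl,camera
import cv2,numpy as np
o=ctrl.get_obs();print(o['eef_pos'],o['eef_rot'],o['opening'],o['time_s'],ctrl.finger_overhang)
for n in('top','scene'):
    c=camera(n);cv2.imwrite(f'pics/{n}0.png',c['color'])
    print(n,c['fx'],c['fy'],c['cx'],c['cy'],c['xyz'],np.round(c['rotation'],4).tolist())
    np.savez(f'{n}0.npz',**c)
a=cv2.imread('pics/top0.png');b=cv2.imread('pics/scene0.png')
E
```

```text
[0.12903327 0.55976623 0.23836708] [-2.90224882e-04  1.13178042e-01  9.93574309e-01 -8.59933465e-04] 0.9982433634148936 0.0 0.008
top 372.13775930250665 372.13775930250665 251.60150578604777 192.05686646737922 [0.38206804 0.04210663 1.2498741 ] [0.0443, -0.7029, 0.709, -0.0357]
scene 461.6388587736159 461.6388587736159 257.51387915634484 190.67415400754453 [-0.30910363 -0.86854682  1.01546375] [-0.4074, 0.8402, -0.3224, 0.1553]
```

View pics/top0.png

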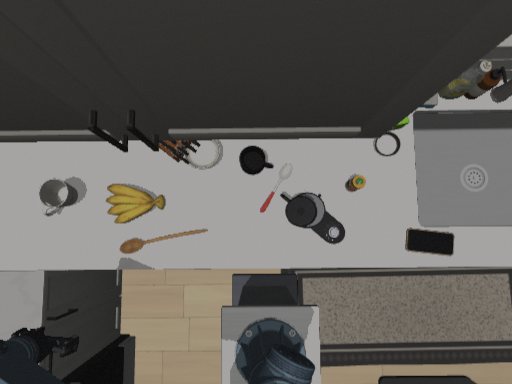

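View pics/scene0.png

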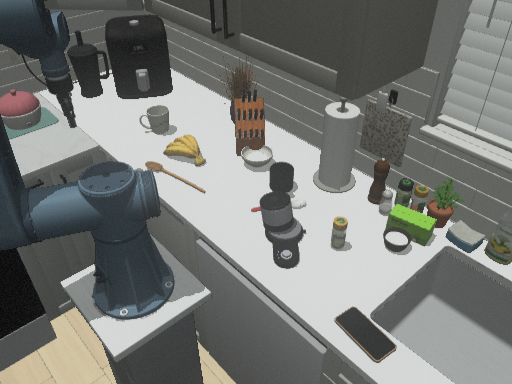

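The top view shows the jug near pixel (303,209), its handle toward the upper left (284,196), and the button near (333,232). I'll enlarge both crops to measure.

Run:
```python
import cv2,numpy as np
a=cv2.imread('pics/top0.png')[175:255,250:370];b=cv2.imread('pics/scene0.png')[155:275,230:360]
a=cv2.resize(a,None,fx=6.6,fy=6.6,interpolation=cv2.INTER_CUBIC);a=cv2.convertScaleAbs(a,alpha=1.6,beta=20)
cv2.imwrite('pics/a.png',a)
b=cv2.resize(b,None,fx=5,fy=5,interpolation=cv2.INTER_CUBIC);cv2.imwrite('pics/b.png',cv2.convertScaleAbs(b,alpha=1.6,beta=20))
```

```text
(no output)
```

View pics/a.png

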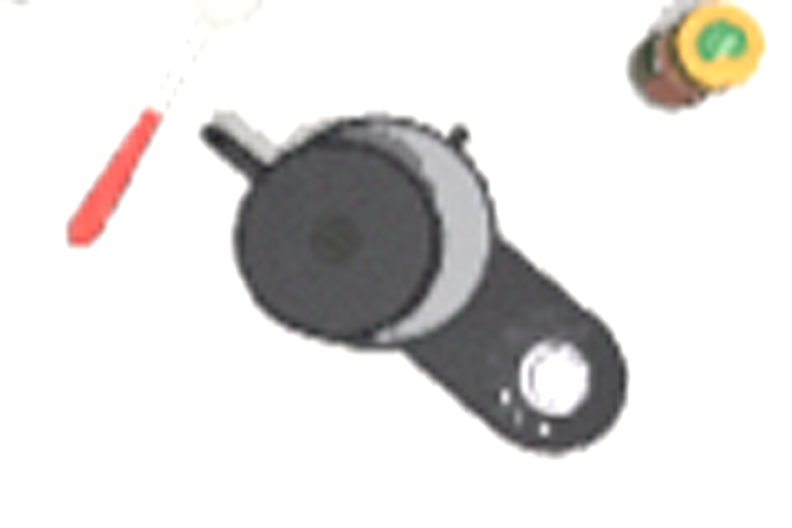

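View pics/b.png

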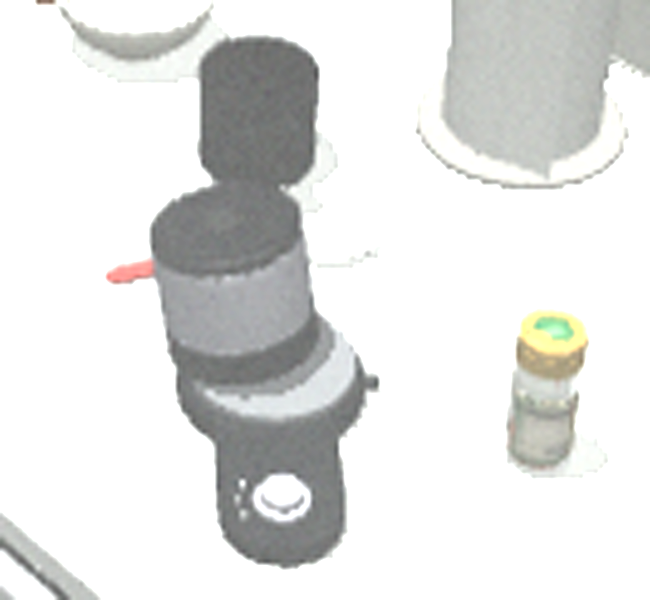

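The crops show the lid centre at crop (337,236), the button at (555,378), the dock circle at about (376,233), and the handle tip at (205,130). The jug is off to the image's left.

```bash
cat > h.py <<'E'
import numpy as np
from scipy.spatial.transform import Rotation as R
from scipy.optimize import least_squares
def ray(c,u,v):
    q=np.array(c['rotation'],float)
    M=R.from_quat([*q[1:],q[0]]).as_matrix() if q.size==4 else q
    return np.array(c['xyz']),M@np.array([(u-c['cx'])/c['fx'],(v-c['cy'])/c['fy'],1])
def at(c,u,v,z):
    p,d=ray(c,u,v); return (p+d*(z-p[2])/d[2])
E
python3 - <<'E'
from h import *
t=np.load('top0.npz');s=np.load('scene0.npz')
T=lambda x,y,z:at(t,250+(x+.5)/6.6-.5,175+(y+.5)/6.6-.5,z)
S=lambda x,y,z:at(s,230+(x+.5)/5-.5,155+(y+.5)/5-.5,z)
bt=T(555,378,.0285);print('button',bt,S(283,495,.0285))
arc=np.array([T(x,y,.02)[:2] for x,y in[(375,114),(440,135),(480,180),(496,233),(375,350)]])
r=least_squares(lambda c:np.r_[np.hypot(*(arc-c).T)-.06,(np.hypot(*(bt[:2]-c))-.112)*2],arc.mean(0)).x
print('dock',r); d=bt[:2]-r;print('panel dir',np.degrees(np.arctan2(d[1],d[0])),np.hypot(*d))
L=T(337,236,.128);print('lid',L,S(226,222,.128),'off',L[:2]-r, 'dir',np.degrees(np.arctan2(*(L[:2]-r)[::-1])))
h=T(205,130,.09);print('handle',h,np.degrees(np.arctan2(*(h-L)[:2][::-1])))
print('spoon red end',T(80,240,.005),T(150,115,.005),'jar',T(722,42,.106))
E
```

```text
button [ 0.3881462  -0.20961417  0.0285    ] [ 0.38778336 -0.21665369  0.0285    ]
dock [ 0.46099776 -0.12413844]
panel dir -130.44118449287237 0.11230962209798526
lid [ 0.45287555 -0.09198518  0.128     ] [ 0.45232142 -0.0972583   0.128     ] off [-0.00812221  0.03215325] dir 104.17686441193239
handle [ 0.50615283 -0.03513681  0.09      ] 46.85729887400871
spoon red end [0.45974216 0.02346015 0.005     ] [ 0.52319571 -0.01291378  0.005     ] jar [ 0.54367208 -0.27681398  0.106     ]
```

```bash
python3 -m pendant '[[0.14,-0.27,0,0,0,-0.07],[0.14,-0.27,0,0,0,-0.07],[0.14,-0.27,0,0,0,-0.07],[0.14,-0.27,0,0,0,-0.07],[0.14,-0.27,0,0,0,-0.07],[0.14,-0.27,0,0,0,-0.07],[0.14,-0.27,0,0,0,-0.07],[0.14,-0.27,0,0,0,-0.07],[0.14,-0.27,0,0,0,-0.07],[0.14,-0.27,0,0,0,-0.07]]' -0.41
python3 - <<'E'
from bench import ctrl,camera
import cv2,numpy as np
o=ctrl.get_obs();c=camera('wrist');np.savez('w1.npz',pos=o['eef_pos'],rot=o['eef_rot'],**c)
print(o['eef_pos'],o['eef_rot'],o['opening'],c['fx'],c['cx'],c['cy'],c['hand_eye'],o['q'])
cv2.imwrite('pics/w1.png',cv2.resize(cv2.convertScaleAbs(c['color'],alpha=1.4,beta=15),(768,576),interpolation=cv2.INTER_CUBIC))
E
```

```text
time_s: 1.35
eef_pos: [0.4097, 0.0183, 0.2393]
eef_rot: [0.0, 0.617, 0.787, 0.0]
wrist_force: [0.7, -0.2, 1.5]
opening: 0.292
grasp_force: 0.0
[0.40973348 0.01829093 0.23930664] [1.86346859e-04 6.17276663e-01 7.86746100e-01 2.46067553e-04] 0.29249021617593113 297.3186396354542 256.06969822613206 194.0930082313537 [[ 1.29268999e-04 -9.61805791e-01 -2.73732725e-01  6.95887442e-02]
 [ 9.99999869e-01 -1.12079986e-05  5.11626441e-04 -4.83251405e-05]
 [-4.95153269e-04 -2.73732755e-01  9.61805663e-01 -1.34890980e-01]
 [ 0.00000000e+00  0.00000000e+00  0.00000000e+00  1.00000000e+00]] [-2.46945744e-01 -2.12575892e-01  1.99472325e+00  3.05120010e-04
  1.35890483e+00 -4.87253159e-01]
```

View pics/w1.png

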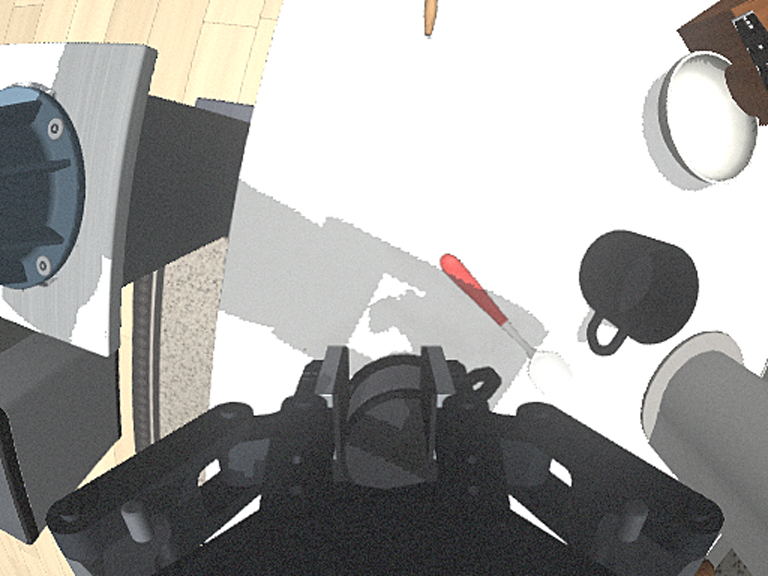

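The wrist camera looks backwards here: gripper over the jug, mug at right (640,290), spoon at (480,290), and the approach lane is free. I'll descend tilted 45° so that only the fingertips reach the jug.

```bash
python3 -m pendant '[[0.013,-0.02,-0.089,-0.0485,-0.0122,0],[0.013,-0.02,-0.089,-0.0485,-0.0122,0],[0.013,-0.02,-0.089,-0.0485,-0.0122,0],[0.013,-0.02,-0.089,-0.0485,-0.0122,0],[0.013,-0.02,-0.089,-0.0485,-0.0122,0],[0.013,-0.02,-0.089,-0.0485,-0.0122,0],[0.013,-0.02,-0.089,-0.0485,-0.0122,0],[0.013,-0.02,-0.089,-0.0485,-0.0122,0],[0.013,-0.02,-0.089,-0.0485,-0.0122,0],[0.013,-0.02,-0.089,-0.0485,-0.0122,0]]'
python3 - <<'E'
from bench import ctrl,camera
import cv2,numpy as np
from h import *
o=ctrl.get_obs();print(o['eef_pos'],R.from_quat(np.roll(o['eef_rot'],-1)).as_matrix().round(2).tolist())
c=camera('scene');s=camera('wrist');t=camera('top')
f=lambda a,r,k:cv2.resize(cv2.convertScaleAbs(a[r],alpha=1.5,beta=20),k,interpolation=cv2.INTER_CUBIC)
A=f(c['color'],np.s_[155:275,220:360],(420,360));B=f(s['color'],np.s_[:,:],(380,285));C=f(t['color'],np.s_[170:250,250:370],(380,253))
I=np.zeros((540,800,3),np.uint8);I[:360,:420]=A;I[:285,420:]=B;I[287:540,420:]=C
cv2.imwrite('pics/m2.png',I)
E
```

```text
time_s: 2.65
eef_pos: [0.4354, -0.0194, 0.0608]
eef_rot: [0.303, 0.568, 0.728, -0.235]
wrist_force: [-0.1, 0.2, -0.2]
opening: 0.295
grasp_force: 0.0
[ 0.43537643 -0.01941984  0.06075008] [[-0.17, 0.97, 0.17], [0.68, 0.24, -0.69], [-0.71, 0.0, -0.71]]
```

View pics/m2.png

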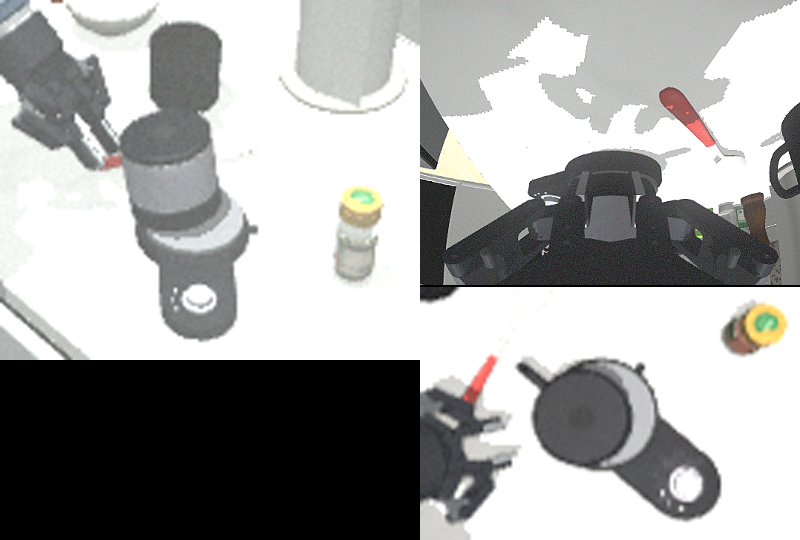

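Run:
```python
from h import *
t=np.load('top0.npz')
T=lambda x,y,z:at(t,250+(x-420)/380*120-.4,170+(y-287)/253*80-.4,z).round(4)
print(T(503,423,.066),T(510,462,.066),'mid',T(506.5,442.5,.066),'lid',T(582,417,.128),'dock',T(600,413,.03),'btn',T(686,484,.0285))
```

```text
[ 0.4503 -0.0204  0.066 ] [ 0.4111 -0.0268  0.066 ] mid [ 0.4307 -0.0236  0.066 ] lid [ 0.4517 -0.0923  0.128 ] dock [ 0.4618 -0.1228  0.03  ] btn [ 0.388  -0.2094  0.0285]
```

```bash
python3 -m pendant '[[0.022,-0.014,0.006,0,0,0],[0.005,-0.019,0,0,0,0],[0.005,-0.019,0,0,0,0],[0.005,-0.019,0,0,0,0],[0.0037,-0.0146,0,0,0,0],[0.0025,-0.0097,0,0,0,0],[0.0012,-0.0048,0,0,0,0],[0.0012,-0.0048,0,0,0,0],[0.0012,-0.0048,0,0,0,0],[0,0,0,0,0,0]]'
cat > look.py <<'E'
import sys
from bench import ctrl,camera
import cv2
from h import *
k=sys.argv[1]
o=ctrl.get_obs();print(o['time_s'],o['eef_pos'].round(4),np.round(o['wrist_force'],2),o['opening'])
c=camera('scene');t=camera('top');np.savez(f't{k}.npz',**t)
# shift of the lid against the first top picture, by template (lid knob + lid, world mm at lid height)
a=np.load('top0.npz')['color'];T=a[203:219,293:309];r=cv2.matchTemplate(cv2.resize(t['color'][190:232,280:330],None,fx=8,fy=8,interpolation=cv2.INTER_CUBIC),cv2.resize(T,None,fx=8,fy=8,interpolation=cv2.INTER_CUBIC),cv2.TM_SQDIFF)
_,_,m,_=cv2.minMaxLoc(r);d=(m[0]/8-13,m[1]/8-13)
print('lid shift mm',((at(t,301+d[0],211+d[1],.125)-at(t,301,211,.125))*1000).round(1))
f=lambda a,r,k:cv2.resize(cv2.convertScaleAbs(a[r],alpha=1.5,beta=20),k,interpolation=cv2.INTER_CUBIC)
I=np.zeros((360,800,3),np.uint8);I[:,:420]=f(c['color'],np.s_[155:275,220:360],(420,360));I[:253,420:]=f(t['color'],np.s_[170:250,250:370],(380,253))
cv2.imwrite(f'pics/l{k}.png',I)
E
python3 look.py 1
```

```text
time_s: 4.05
eef_pos: [0.4446, -0.0416, 0.0625]
eef_rot: [0.302, 0.569, 0.728, -0.235]
wrist_force: [-0.3, -0.1, -0.3]
opening: 0.295
grasp_force: 0.0
4.05 [ 0.4446 -0.0416  0.0625] [-0.29 -0.11 -0.32] 0.29477355534362426
lid shift mm [0.8 0.7 0. ]
```

```bash
python3 -m pendant '[[0.0018,-0.0073,0,0,0,0],[0.0018,-0.0073,0,0,0,0],[0.0018,-0.0073,0,0,0,0],[0.0018,-0.0073,0,0,0,0],[0.0018,-0.0073,0,0,0,0],[0.0018,-0.0073,0,0,0,0],[0.0018,-0.0073,0,0,0,0],[0,0,0,0,0,0],[0,0,0,0,0,0],[0,0,0,0,0,0]]'
python3 look.py 2
```

```text
time_s: 5.4
eef_pos: [0.4472, -0.052, 0.0625]
eef_rot: [0.302, 0.569, 0.728, -0.235]
wrist_force: [-0.3, 1.7, 1.2]
opening: 0.295
grasp_force: 0.8
5.4 [ 0.4472 -0.052   0.0625] [-0.3   1.68  1.19] 0.2951027622562994
lid shift mm [ 4.9 -5.8  0. ]
```

View pics/l2.png

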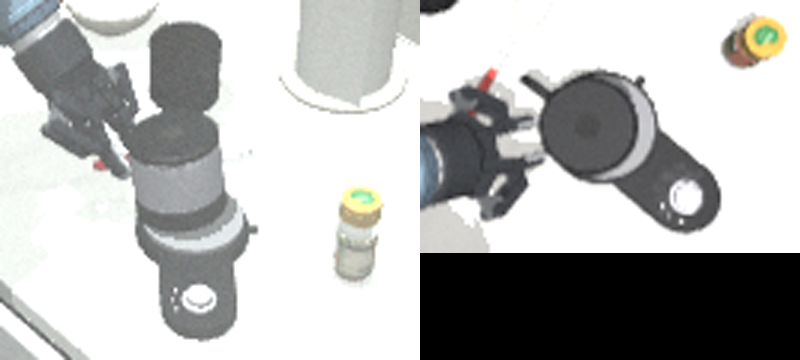

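```bash
python3 - <<'E'
from h import *
import cv2
t=np.load('t2.npz')
# lid outline: dark pixels, ellipse fit on crop
for k in('op0','2'):
    c=np.load('t'+k+'.npz');g=cv2.cvtColor(c['color'],cv2.COLOR_BGR2GRAY)[170:250,250:370]
    G=cv2.resize(g,None,fx=8,fy=8,interpolation=cv2.INTER_CUBIC);G=cv2.GaussianBlur(G,(0,0),6)
    h=cv2.HoughCircles(G,cv2.HOUGH_GRADIENT_ALT,1,30,param1=60,param2=.5,minRadius=100,maxRadius=170)
    for x,y,r in([] if h is None else h[0]):
        u,v=250+(x+.5)/8-.5,170+(y+.5)/8-.5
        print(k,u,v,'r',r/8,'z.126',at(c,u,v,.126)[:2].round(4),'z.02',at(c,u,v,.02)[:2].round(4),'r126 mm',r/8*1.124/372*1000)
E
python3 -m pendant '[[0.0006,-0.005,0,0,0,0],[0.0006,-0.005,0,0,0,0],[0.0006,-0.005,0,0,0,0],[0.0006,-0.005,0,0,0,0],[0.0006,-0.005,0,0,0,0],[0.0006,-0.005,0,0,0,0],[0,0,0,0,0,0],[0,0,0,0,0,0],[0,0,0,0,0,0],[0,0,0,0,0,0]]'
python3 look.py 3
```

```text
time_s: 6.75
eef_pos: [0.4479, -0.0579, 0.0625]
eef_rot: [0.302, 0.569, 0.728, -0.235]
wrist_force: [-1.1, 2.2, 1.0]
opening: 0.295
grasp_force: 1.2
6.75 [ 0.4479 -0.0579  0.0625] [-1.06  2.2   1.01] 0.29487542391616794
lid shift mm [  9.4 -11.5   0. ]
```

Run:
```python
import cv2,numpy as np
t=np.load('t3.npz')['color'][175:245,265:355]
cv2.imwrite('pics/t3.png',cv2.resize(cv2.convertScaleAbs(t,alpha=1.8,beta=20),(720,560),interpolation=cv2.INTER_CUBIC))
```

```text
(no output)
```

View pics/t3.png

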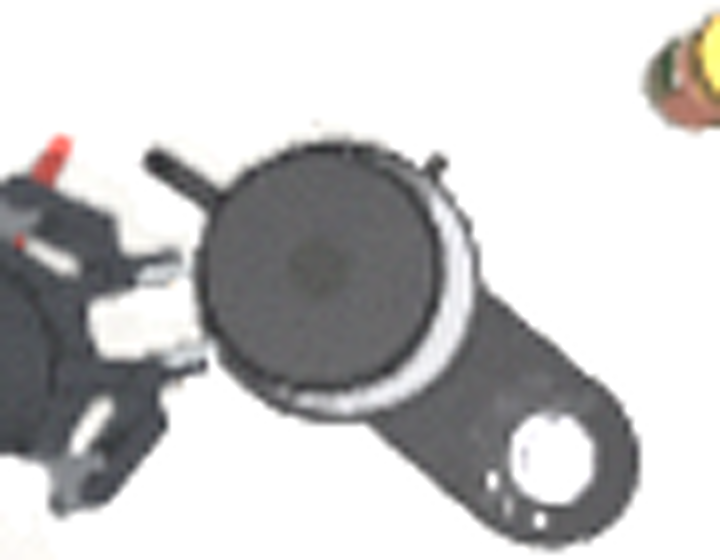

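The top view shows only the lower (−x) finger touching, with the lid centre at (320,267), the dock circle about (333,275), and the crescent of dock to the lower right. The push has to come from the upper left, so I'll compute the remaining vector.

Run:
```python
from h import *
t=np.load('t3.npz')
T=lambda x,y,z:at(t,265+(x+.5)/8-.5,175+(y+.5)/8-.5,z)[:2].round(4)
D=T(333,276,.02);print('dock',D,'lid',T(320,267,.125),'to go',D-T(320,267,.125),'btn',T(553,458,.0285))
print('fingers',T(180,262,.066),T(205,360,.066),'handle',T(155,158,.1)-T(320,267,.125))
```

```text
dock [ 0.4637 -0.1233] lid [ 0.4602 -0.1044] to go [ 0.0035 -0.0189] btn [ 0.3883 -0.2097]
fingers [ 0.4668 -0.0565] [ 0.4278 -0.0656] handle [0.0447 0.0597]
```

```bash
python3 -m pendant '[[-0.005,0.0194,0,0,0,0],[0.0194,0.005,0,0,0,0],[0.0025,-0.01,0,0,0,0],[0.0025,-0.01,0,0,0,0],[0.0005,-0.005,0,0,0,0],[0.0005,-0.005,0,0,0,0],[0.0005,-0.005,0,0,0,0],[0.0005,-0.005,0,0,0,0],[0,0,0,0,0,0],[0,0,0,0,0,0]]'
python3 look.py 4
```

```text
time_s: 8.1
eef_pos: [0.4521, -0.0612, 0.0625]
eef_rot: [0.302, 0.569, 0.728, -0.235]
wrist_force: [0.4, -0.4, -0.0]
opening: 0.294
grasp_force: 0.0
8.1 [ 0.4521 -0.0612  0.0625] [ 0.43 -0.43 -0.05] 0.29400105252899117
lid shift mm [ 11.1 -33.1   0. ]
```

The lid shift jumped to the dock position and the force went to zero, so the jug dropped in. I'll retreat, rise and straighten up.

```bash
python3 -m pendant '[[-0.0245,0.097,0,0,0,0],[-0.0245,0.097,0,0,0,0],[-0.0245,0.097,0.03,0,0,0],[0,0,0.15,0.0808,0.0204,0],[0,0,0.15,0.0808,0.0204,0],[0,0,0.15,0.0808,0.0204,0],[0,0,0.15,0.0808,0.0204,0],[0,0,0.1,0.0808,0.0204,0],[0,0,0,0.0808,0.0204,0],[0,0,0,0,0,0]]' -1
python3 look.py 5
```

```text
time_s: 9.45
eef_pos: [0.4379, -0.0046, 0.2089]
eef_rot: [0.0, 0.617, 0.787, -0.0]
wrist_force: [0.3, 1.4, -0.3]
opening: -0.0
grasp_force: 0.0
9.45 [ 0.4379 -0.0046  0.2089] [ 0.25  1.36 -0.31] -3.2984451044430756e-05
lid shift mm [-32.5 -62.3   0. ]
```

View pics/l5.png

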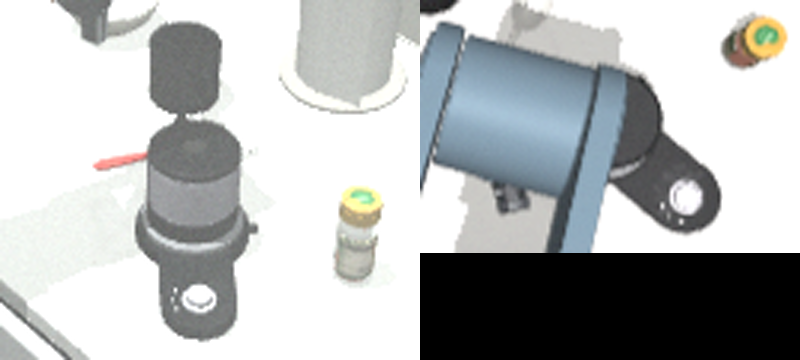

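The jug sits level and centred on the dock. Next I'll go above the button.

```bash
python3 -m pendant '[[-0.031,-0.13,0,0,0,-0.075],[-0.031,-0.13,0,0,0,-0.075],[-0.031,-0.13,0,0,0,-0.075],[-0.031,-0.13,0,0,0,-0.075],[-0.031,-0.13,0,0,0,-0.075],[-0.031,-0.13,0,0,0,-0.075],[-0.031,-0.13,0,0,0,-0.075],[-0.031,-0.13,0,0,0,-0.075],[0,0,-0.2,0,0,0],[0,0,-0.2,0,0,0]]'
python3 look.py 6
python3 - <<'E'
from bench import ctrl,camera
from h import *
import cv2
o=ctrl.get_obs();w=camera('wrist')
M=R.from_quat(np.roll(o['eef_rot'],-1)).as_matrix();H=np.array(w['hand_eye'])
for z,p in((.0285,(.388,-.2097)),(.0285,(.388,-.2167))):
    P=np.linalg.inv(H)@np.r_[M.T@(np.r_[p,z]-o['eef_pos']),1];P=P[:3]
    th=np.arctan2(np.hypot(P[0],P[1]),P[2]);n=P[:2]/np.hypot(*P[:2])*th*w['fx'];print('pred wrist px',w['cx']+n[0],w['cy']+n[1])
a=cv2.imread('pics/l6.png');a[255:,420:]=0
I=np.zeros((580,800,3),np.uint8);I[:360]=a;I[290:578,420:]=cv2.resize(cv2.convertScaleAbs(w['color'],alpha=1.5,beta=20)[90:],(380,288),interpolation=cv2.INTER_AREA)
cv2.imwrite('pics/m6.png',I)
E
```

```text
time_s: 10.8
eef_pos: [0.3879, -0.2101, 0.1273]
eef_rot: [0.0, 0.906, 0.423, -0.001]
wrist_force: [-0.1, -0.8, -0.2]
opening: 0.0
grasp_force: 0.0
10.8 [ 0.3879 -0.2101  0.1273] [-0.11 -0.81 -0.25] 4.38075872388354e-05
lid shift mm [ 11.1 -33.4   0. ]
pred wrist px 262.2228736883179 198.86262432259343
pred wrist px 267.68646134145934 205.18532230693145
```

View pics/m6.png

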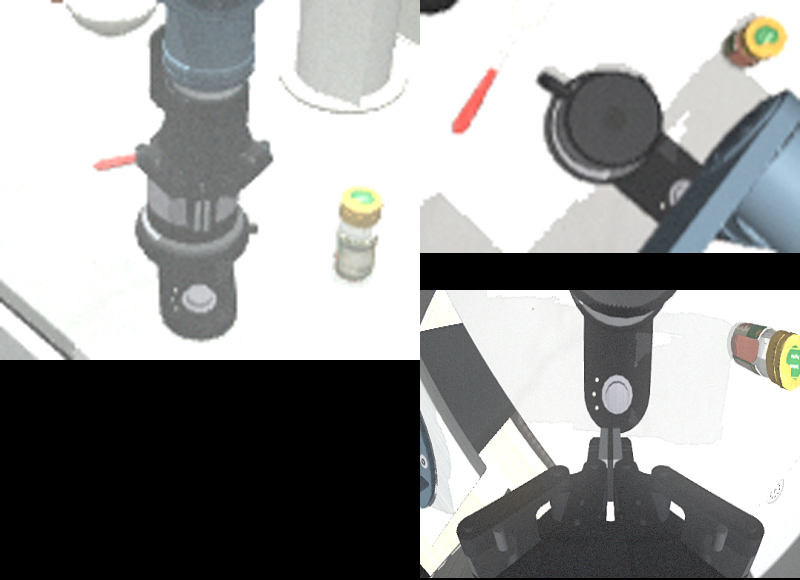

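The wrist view shows the button at wrist pixel (265.4,195.1), centred just ahead of the shut fingers. I'll solve for its position.

Run:
```python
from bench import ctrl
from h import *
o=ctrl.get_obs();w=np.load('w1.npz');M=R.from_quat(np.roll(o['eef_rot'],-1)).as_matrix();H=w['hand_eye']
d=np.array([265.4-w['cx'],195.1-w['cy']]);r=np.hypot(*d);th=r/w['fx']
v=M@H[:3,:3]@np.r_[d/r*np.sin(th),np.cos(th)];p=o['eef_pos']+M@H[:3,3];print(p+v*(.0285-p[2])/v[2],o['eef_pos'])
```

```text
[ 0.39334519 -0.21105727  0.0285    ] [ 0.38641022 -0.20837688  0.12647941]
```

```bash
python3 -m pendant '[[0.02,-0.015,-0.06,0,0,0],[0,0,-0.06,0,0,0],[0,0,-0.06,0,0,0],[0,0,-0.06,0,0,0],[0,0,-0.06,0,0,0],[0,0,-0.06,0,0,0],[0,0,-0.06,0,0,0],[0,0,0,0,0,0],[0,0,0,0,0,0],[0,0,0,0,0,0]]'
```

```text
time_s: 12.2
eef_pos: [0.3922, -0.2141, 0.0449]
eef_rot: [0.0, 0.906, 0.423, -0.0]
wrist_force: [0.4, -0.4, 0.3]
opening: -0.004
grasp_force: 0.0
```

```bash
python3 -m pendant '[[0,0,-0.01,0,0,0],[0,0,-0.01,0,0,0],[0,0,-0.01,0,0,0],[0,0,-0.0075,0,0,0],[0,0,-0.0075,0,0,0],[0,0,-0.0075,0,0,0],[0,0,-0.0075,0,0,0],[0,0,-0.0075,0,0,0],[0,0,0,0,0,0],[0,0,0,0,0,0]]'
```

```text
time_s: 13.45
eef_pos: [0.3919, -0.2138, 0.0314]
eef_rot: [-0.0, 0.906, 0.423, -0.0]
wrist_force: [-3.2, 1.1, 8.3]
opening: 0.001
grasp_force: 4.5
```

```bash
python3 -m pendant '[[0,0,-0.004,0,0,0],[0,0,-0.003,0,0,0],[0,0,0,0,0,0],[0,0,0,0,0,0],[0,0,0.03,0,0,0],[0,0,0.05,0,0,0],[0,0,0.1,0,0,0],[0,0,0.2,0,0,0],[0,0,0.2,0,0,0],[0,0,0.1,0,0,0]]'
```

```text
time_s: 14.7
eef_pos: [0.3927, -0.2146, 0.1682]
eef_rot: [0.002, 0.906, 0.423, 0.001]
wrist_force: [-0.2, 1.0, 0.1]
opening: 0.0
grasp_force: 0.0
```

```bash
python3 look.py 7 && python3 -c "
from bench import ctrl
print(ctrl.hand_in())"
```

```text
14.7 [ 0.3927 -0.2146  0.1682] [-0.22  1.02  0.11] 0.0001711412460082476
lid shift mm [ 11.1 -33.4   0. ]
the job is handed in; nothing more can be done
None
```

The jug dropped level onto the connector (seen in the pictures), then I pressed the start button until it bottomed at about 8 N and backed the arm off so it could come up, and handed in at 14.7 s; I didn't see the button rise or recheck the other items afterwards.

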